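Zero the polariscope and hold a glass cell in its light path

TASK

Show the blue-capped glass cell to the bench polariscope's camera: first, while the light path is still empty, turn the black knob on top of the white camera head until its pointer stands at the red zero mark, and leave it there. Then take the blue-capped cell out of the rack by its two frosted narrow sides, keeping the fingers off its clear windows, and hold it up midway in the light path between the two round filters, centred on them, upright and with its clear windows squarely facing them. Leave the other cells and the things on the bench alone, and finish holding the cell still in the gripper there, touching nothing else.

Things in the scene. Friction and masses are not known exactly. Their poses are not given: they have to be found in the camera images.
- polariscope: fixed instrument: black base 80 (x) x 290 (y) x 15 mm with two white housings up to z = 170 mm, round black filters facing each other across a 135 mm gap: camera head at +y (left seen from the robot; y = 75 to 131 mm, knob on top), lamp house at -y (y = -76 to -142 mm, bright disc), both 74 mm deep. Origin under the gap's middle at bench height; x away from the robot, y from lamp to camera
- beam_center (a point): the middle of the light path, midway between the two round filters, on their axis, 125 mm above the bench; axes as the polariscope's (y along the light). The filters are 69 mm across; the bare space around this point is 135 mm along y and open to the front, back and above
- analyser_knob (a joint): knob angle, rad: 0 with its white pointer at the red zero mark, on the dial's side towards the robot (polariscope -x); positive anticlockwise from above (pointer right of the mark, towards the lamp). Dial lines every 10 degrees, longer every 30. Starts 0.5 to 1.3; range -1.6 to 1.6; even friction of 0.05 N m, stays where left; it drives the analyser filter
- knob_grip (a point): the knob's grip on its upright axis, 18 mm above the white dial plate (72 mm across, top 174 mm above the bench). Black bar 42 mm long, 13 mm wide, from 6 to 28 mm above the dial, on a round foot 42 mm across, 4 mm high, and a neck 34 mm across up to 8 mm. Axes turn with the knob: x along the bar (pointer at the -x end), y across it, z up
- cell_rack: dark blue-grey plastic block, fixed, 64 x 156 x 26 mm, with three upright slots 43 x 23 mm in a row along its y, 46 mm apart, 20 mm deep (floor 6 mm above the bench). Origin at the centre of the underside, x across the row, z up
- cell_blue: glass cell with blue cap, to be held in the light: 40 mm wide (x), 20 thick (y), 60 tall, cap 37 x 17 x 6 mm on top; 50 to 100 g. Narrow sides facing +-x are frosted, flat, 40 mm apart: hold it there. Broad clear windows, 32 mm wide, face +-y. Stands in a rack slot with 1.5 mm play all round, lower 20 mm inside. Origin at the centre of its underside, z up
- cell_blue_center (a point): the middle of the blue-capped cell's windows, 30 mm above its underside on its upright centre line; axes as the cell's
- cell_blue_windows: the two clear windows of the blue-capped cell, fixed in it (frame as the cell's): not to be touched by the fingers
- cell_white_1: glass cell like the blue-capped one, with a white cap; standing in another slot of the rack (which slot is whose varies); not to be disturbed. Same size and axes
- cell_white_2: glass cell like the blue-capped one, with a white cap; standing in another slot of the rack (which slot is whose varies); not to be disturbed. Same size and axes
- microscope: fixed microscope to the left of the work, about 180 mm wide, 360 mm deep and 435 mm tall: carry the gripper over or round it. On the right of the work stands the incubator, 585 mm tall, its flat side along the polariscope's x, 160 to 250 mm to the right of the middle of the light path
- lens_tissue: flat box of lens tissue, 67 x 105 x 13 mm; bystander, not to be disturbed; origin at the centre of its underside
- oil_bottle: small brown bottle with black cap, 32 mm across, 73 mm tall; bystander, not to be disturbed; origin at the centre of its underside
- forceps: steel forceps lying flat, 120 mm long; bystander, not to be disturbed; origin at the centre of its underside
- tally: light grey round tally counter, 52 mm across, 26 mm tall; bystander, not to be disturbed; origin at the centre of its underside
- marker_blue: white marker pen with blue cap lying flat, 120 mm long, 13 mm thick; bystander, not to be disturbed; origin at the centre of its underside
- sample_cup_1: sample cup with white lid, 66 mm across, 66 mm tall; bystander, not to be disturbed; origin at the centre of its underside
- stain_a: brown bottle with white cap, 48 mm across, 113 mm tall; bystander, not to be disturbed; origin at the centre of its underside
- stain_b: brown bottle with red cap, 48 mm across, 113 mm tall; bystander, not to be disturbed; origin at the centre of its underside
There are look-alikes about, which are no part of the job. Leave any purple look-alike of the cell_blue alone.

How it is judged:
By the outcome, as a careful person would: the job done as asked, in the order asked, and still so for the second after the job is handed in, while the arm keeps its last pose, push and grip.
It also fails if it takes over 61 s, if anything falls off the work surface, if the arm or the gripper's body presses on something with over 40 N, if the wrist force passes 120 N, or if a joint passes its speed limit or range.

ROBOT

A 7-joint arm with a two-finger parallel gripper is mounted at the origin on a cart in front of the work surface, level with it; the furniture and walls round the work are solid. World frame = base frame: x ahead of the robot, y to its left, z up, the work surface at z = 0. Lengths are in m, angles in rad, forces in N, time in s.
With the tool pointing down it reaches from about 0.35 to 0.9 m from the base axis. Payload 19.9 kg.
Tool frame: the origin (TCP) lies between the finger pads; the fingertips stand 19 mm ahead of it and the grasp point (between the pads) is the TCP; z points along the fingers, y is the line along which they close (so a half turn about z gives the same grasp; the last joint's range is limited). The gripper opens to 94 mm and grips with 3 to 60 N. Pads are 16 mm wide; open, the fingers measure 119 mm over their backs; the gripper's body (75 mm by 177 mm) begins 78 mm behind the grasp point.
Start: joints at [-1.296, 0.417, -0.01, 1.614, 0.005, 1.111, -0.053], TCP at [0.194, 0.594, 0.224] pointing down, gripper open.
Joint ranges: [-2.81, 2.81], [-0.39, 2.02], [-1.27, 1.25], [0.06, 2.57], [-1.19, 4.33], [0.19, 2], [-2.82, 2.82]. Speed limits (rad/s): [1.89, 1.89, 2.39, 2.39, 3.01, 3.01, 3.01].

INTERFACE

Orientations are given as a 3x3 rotation matrix whose columns are the frame's x, y, z axes.
In Python, from rig import robot gives the robot as it stands. Calls block until the motion is done:
- robot.move_ptp(position, orientation): joint-space move of the TCP to a pose.
- robot.move_linear(position, velocity=0.15, frame=None, threshold=None): straight line of the TCP; frame=None keeps the orientation; velocity is the mean speed in m/s. With threshold (N) it stops when the force on the tool has changed by that much, and returns True; else False.
- robot.goto_joints(angles): joint-space move.
- robot.gripper_to(opening): finger opening in m; the grip force is fixed at half the most; returns when the fingers have stopped.
- robot.pause(seconds).
- robot.ik(position, orientation): joint angles nearest the present ones, or None.
- robot.get_state(): the state.
- robot.grab_frame(name): name is "scene" or "side" or "wrist"; returns the picture (384x512x3 uint8, red, green, blue); there is no depth.
- robot.camera_info(name): a dict with "fx", "fy", "cx", "cy" (pixels), "dist" ([k1, k2, p1, p2, k3] as OpenCV has them; the pictures are not rectified), "rvec" (rotation vector, rad) and "tvec" (3), from world to camera coordinates, as OpenCV has them. Camera axes: x right, y down, z forward; pixel columns grow to the right and rows downward; lengths in m; the calibration is good to about 2 mm. A picture is of the moment at which its call begins: read the wrist's pose just before it. camera_info takes no time and is no camera call; for the wrist camera it gives the pose at the moment of the call.
A pose or a line that the arm cannot do raises robot.PlanningError and nothing moves.
- robot.sign_off(): hands the job in; it is judged then, once.
The state is a dict: "time": time; "qpos": joint angles; "joint_vel": joint speeds; "effort": joint torques, N m; "ee_pos": TCP position; "tool_rot": TCP orientation; "force": force on the tool from outside, world axes, zero at the start; "moment": the same for the moment, N m; "opening": finger opening in m; "grasp_force": force on a finger pad.
Only numpy, scipy, OpenCV 4.12 (cv2) and the standard library are available. Lean on these libraries where they do the work, as an engineer would, in place of code of your own. Each camera call takes 0.05 s, during which the arm holds its last target. There are 200 camera calls.

## Working session

There is one attempt and no reset: what is moved stays moved. The work goes in short steps, each a Python script; the robot and the scene stay as the last script left them, time stands still between calls to the robot, and variables do not carry over. Pictures are saved under pics/ and viewed, at most 10 in all, crops included, and the job is handed in when it is done.

```bash
ls; mkdir -p pics; python3 - <<'E'
from rig import robot
import cv2,numpy as np
ims=[robot.grab_frame(n) for n in("scene","side","wrist")]
for n,i in zip(("scene","side","wrist"),ims): cv2.imwrite(f"pics/a_{n}.png",i[...,::-1]); c=robot.camera_info(n); print(n,{k:np.round(np.array(v).ravel(),4).tolist() for k,v in c.items()})
a=np.hstack(ims[:2]); 
cv2.imwrite("pics/a_all.png",cv2.resize(np.vstack(ims[:1]),(800,600),interpolation=cv2.INTER_CUBIC)[...,::-1])
cv2.imwrite("pics/a_side2.png",cv2.resize(ims[1],(800,600),interpolation=cv2.INTER_CUBIC)[...,::-1])
print(robot.get_state())
E
```

```text
pics
scene {'fx': [399.901], 'fy': [399.901], 'cx': [245.3502], 'cy': [190.6976], 'dist': [-0.0431, 0.0, 0.0, 0.0, 0.0], 'rvec': [2.3215, -0.907, 0.3153], 'tvec': [-0.1241, 0.5041, 0.9616]}
side {'fx': [402.536], 'fy': [402.536], 'cx': [252.2365], 'cy': [190.938], 'dist': [-0.0536, 0.0, 0.0, 0.0, 0.0], 'rvec': [2.0723, 0.0541, 0.007], 'tvec': [-0.4787, 0.2488, 0.9796]}
wrist {'fx': [284.8927], 'fy': [284.8927], 'cx': [253.2157], 'cy': [193.1506], 'dist': [-0.0492, 0.0, 0.0, 0.0, 0.0], 'rvec': [-2.3629, -1.715, -0.2255], 'tvec': [-0.6246, -0.028, 0.391]}
{'time': 0.15, 'qpos': array([-1.29651383,  0.4178328 , -0.0103162 ,  1.61403392,  0.00468136,
        1.1106897 , -0.05299781]), 'joint_vel': array([-0.00057134, -0.00206844, -0.00124304, -0.00190755,  0.00028438,
        0.00042657, -0.00084501]), 'effort': array([ 1.19678734e-03, -8.51537561e+01,  6.38791937e-01, -4.26138639e+01,
       -4.89165040e-02,  1.70491892e-02,  1.79404187e-04]), 'ee_pos': array([0.19401033, 0.59383952, 0.22397228]), 'tool_rot': array([[-9.50557894e-01,  3.10547313e-01, -2.37802263e-04],
       [ 3.10547399e-01,  9.50557461e-01, -9.09116708e-04],
       [-5.62790355e-05, -9.38016938e-04, -9.99999558e-01]]), 'force': array([-0.42336438,  0.05041563,  0.84051259]), 'moment': array([0.01137496, 0.04914022, 0.00780938]), 'grasp_force': 0.0, 'opening': 0.0939738144159161}
```

View pics/a_all.png

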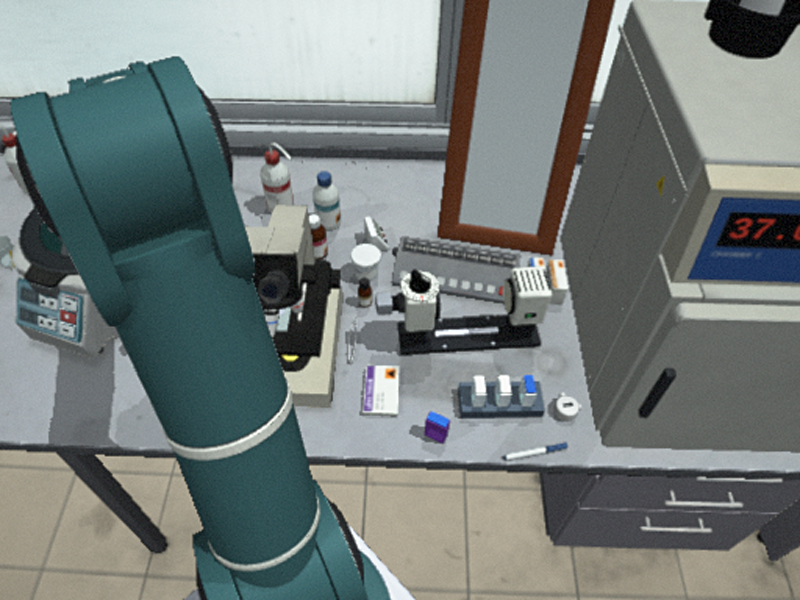

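View pics/a_side2.png

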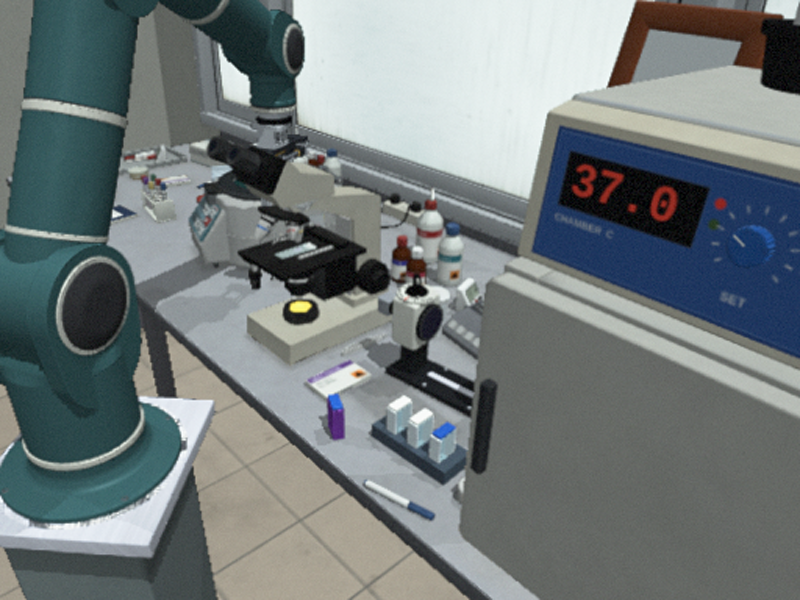

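The scene view shows the polariscope (knob ~(269,180) px native, lamp right), the rack with the blue cap rightmost (~(339,245)), and the purple decoy left of it (279,273). In the side view the knob is at (266,182) and the blue cap at (284,275).

```bash
cat > h.py <<'E'
import numpy as np,cv2
def ray(ci,uv):
    K=np.array([[ci["fx"],0,ci["cx"]],[0,ci["fy"],ci["cy"]],[0,0,1]])
    n=cv2.undistortPoints(np.array(uv,float).reshape(-1,1,2),K,np.array(ci["dist"],float)).reshape(-1,2)
    R=cv2.Rodrigues(np.array(ci["rvec"],float))[0]; o=-R.T@np.array(ci["tvec"],float).ravel()
    d=np.c_[n,np.ones(len(n))]@R
    return o,d/np.linalg.norm(d,axis=1)[:,None]
def onplane(ci,uv,z):
    o,d=ray(ci,uv); return o+d*((z-o[2])/d[:,2])[:,None]
def tri(rays):
    A=np.zeros((3,3));b=np.zeros(3)
    for o,d in rays:
        P=np.eye(3)-np.outer(d,d);A+=P;b+=P@o
    p=np.linalg.solve(A,b); return p,[np.linalg.norm((np.eye(3)-np.outer(d,d))@(p-o)) for o,d in rays]
def proj(ci,P):
    K=np.array([[ci["fx"],0,ci["cx"]],[0,ci["fy"],ci["cy"]],[0,0,1]])
    return cv2.projectPoints(np.array(P,float).reshape(-1,3),np.array(ci["rvec"],float),np.array(ci["tvec"],float),K,np.array(ci["dist"],float))[0].reshape(-1,2)
E
python3 - <<'E'
from rig import robot
from h import *
s=robot.camera_info("scene");d=robot.camera_info("side")
k=.64
for n,a,b in (("knob",(420,282),(416,287)),("blue",(529,383),(443,430))):
    o,r=ray(s,np.array(a)*k);o2,r2=ray(d,np.array(b)*k);print(n,tri([(o,r[0]),(o2,r2[0])]))
for n,a,z in (("purple",(436,415),.06),("knob",(420,282),.19),("rackcorners",(459,415),0.0),("r2",(543,415),0.),("baseL",(402,352),0.),("baseR",(541,345),.0),("scope top",(300,210),.43),("scopeR",(335,400),0.)): print(n,onplane(s,np.array(a)*k,z))
w=robot.camera_info("wrist");st=robot.get_state()
o,_=ray(w,[(256,192)]);print("cam in tool",st["tool_rot"].T@(o-st["ee_pos"]), "R\n",(cv2.Rodrigues(w["rvec"])[0]@st["tool_rot"]).round(3))
E
```

```text
knob (array([0.50316531, 0.26302484, 0.18639629]), [np.float64(0.000242752669785397), np.float64(0.0002427526697851794)])
blue (array([0.55084062, 0.01900612, 0.07174037]), [np.float64(5.291996195324593e-05), np.float64(5.29199619531377e-05)])
purple [[0.38323864 0.09340783 0.06      ]]
knob [[0.5006384  0.26080086 0.19      ]]
rackcorners [[0.44108758 0.08352505 0.        ]]
r2 [[ 0.55850012 -0.02560887  0.        ]]
baseL [[0.46083369 0.26124997 0.        ]]
baseR [[0.68347257 0.0786875  0.        ]]
scope top [[0.31831655 0.34218496 0.43      ]]
scopeR [[0.28859225 0.2685722  0.        ]]
cam in tool [ 7.48817767e-02  6.88733892e-05 -1.60190847e-01] R
 [[ 0.     1.     0.   ]
 [-0.966  0.001 -0.26 ]
 [-0.26   0.     0.966]]
```

```bash
cat >> h.py <<'E'
def down(a): # tool pointing down, tool y along angle a (world)
    y=np.array([np.cos(a),np.sin(a),0]);z=np.array([0,0,-1.]);return np.c_[np.cross(y,z),y,z]
E
python3 - <<'E'
from rig import robot
from h import *
for a in range(-180,180,45):
    R=down(np.radians(a)); out=[]
    for p in ((.52,.14,.42),(.503,.263,.21),(.551,.019,.06),(.58,.195,.15)):
        q=robot.ik(p,R); out.append(None if q is None else np.round([q[0],q[6]],2).tolist())
    print(a,out)
E
```

```text
-180 [[0.56, 2.61], [-0.45, 2.57], [0.71, 2.37], [-0.3, 2.72]]
-135 [[-1.21, -2.47], [-1.33, -2.42], [-0.87, -1.69], [-1.11, -2.15]]
-90 [[-0.9, -1.79], [-1.05, -1.87], [-0.6, -1.22], [-0.85, -1.63]]
-45 [[-0.83, -1.02], [-0.95, -1.14], [-0.58, -0.45], [-0.8, -0.88]]
0 [[-0.81, -0.24], [-0.87, -0.39], [-0.52, 0.27], [-0.76, -0.13]]
45 [[-0.71, 0.53], [-0.76, 0.34], [-0.43, 0.97], [-0.64, 0.57]]
90 [[-0.64, 1.3], [-0.66, 1.08], [-0.35, 1.69], [-0.53, 1.29]]
135 [[-0.58, 2.08], [-0.55, 1.83], [-0.23, 2.37], [-0.41, 2.0]]
```

```bash
cat > look.py <<'E'
from rig import robot
from h import *
import pickle
def look(name):
    robot.pause(0.2)
    ci=robot.camera_info("wrist"); im=robot.grab_frame("wrist")[...,::-1].copy()
    cv2.imwrite(f"pics/{name}.png",im); pickle.dump(ci,open(f"pics/{name}.pkl","wb"))
    return ci,im
E
python3 - <<'E'
from look import *
p=robot.get_state()["ee_pos"]
robot.move_linear([p[0],p[1],.5],velocity=.3)
robot.move_ptp([.48,.175,.45],down(np.radians(50)))
_,a=look("v1")
robot.move_ptp([.515,.15,.45],down(np.radians(-40)))
_,b=look("v2")
cv2.imwrite("pics/v1b.png",cv2.resize(a,(800,600),interpolation=cv2.INTER_CUBIC))
cv2.imwrite("pics/v2b.png",cv2.resize(b,(800,600),interpolation=cv2.INTER_CUBIC))
print(robot.get_state()["time"])
E
```

```text
4.9333
```

View pics/v1b.png

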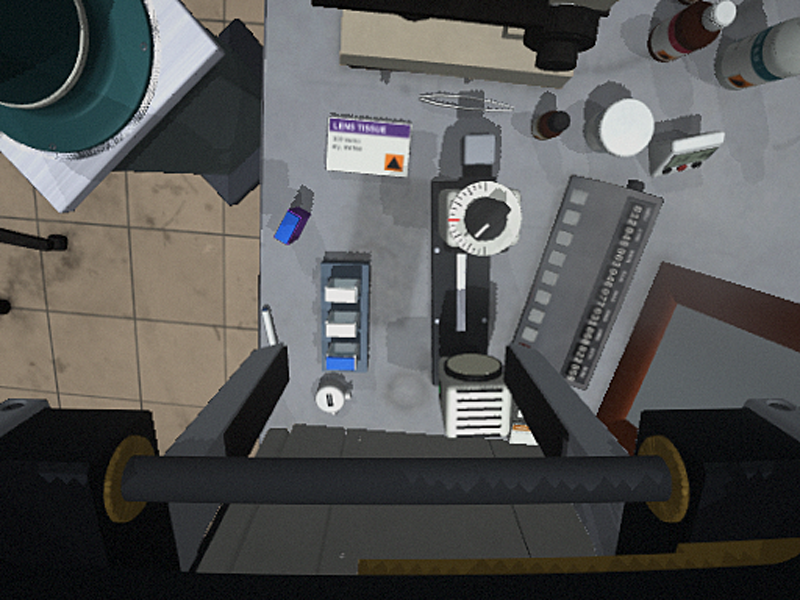

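View pics/v2b.png

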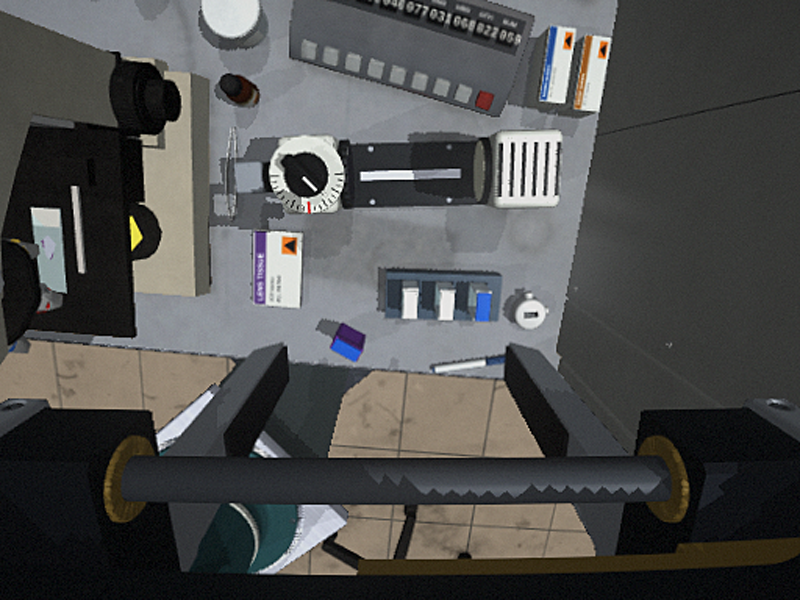

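v1 shows the dial at (484,217) with red mark (455,220), pointer turned to lower-right, and the blue cap nearest the lamp end at (342,364). v2: dial (307,175), red mark (309,207), pointer tip ~(316,190), blue cap (483,305) of 800×600. Now closer views.

```bash
python3 - <<'E'
from look import *
R=down(np.radians(-40)); x=R[:,0]; pj=np.array([-.77,.64,0])
k=np.array([.503,.263,.28])-.075*x; b=np.array([.551,.019,.22])-.075*x
ims=[]
for n,p in (("k1",k),("k2",k-.08*pj),("r1",b+[0,0,0]),("r2",b+.09*pj)):
    robot.move_ptp(p,R); _,i=look(n); ims.append(i)
cv2.imwrite("pics/kk.png",np.vstack([np.hstack([i[:290,80:480] for i in ims[:2]]),np.hstack([i[:290,80:480] for i in ims[2:]])]))
print(robot.get_state()["time"])
E
```

```text
8.4
```

View pics/kk.png

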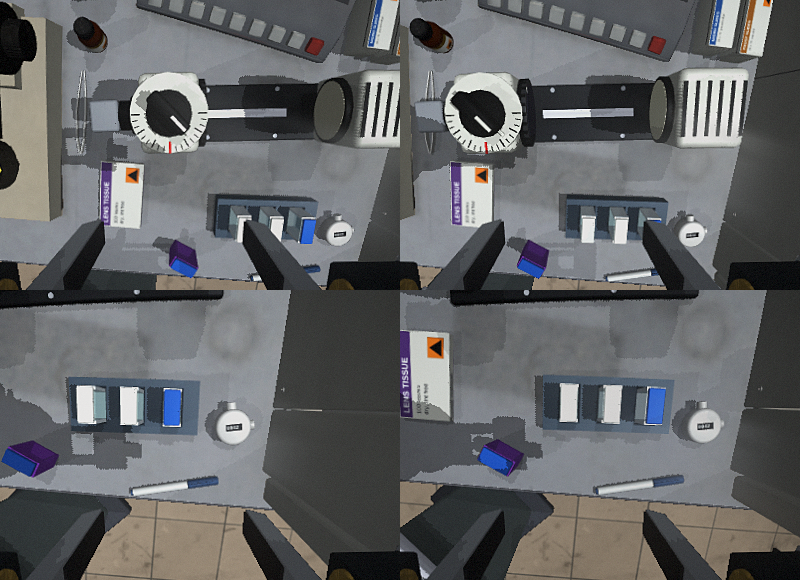

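```bash
cat > meas.py <<'E'
import pickle
from h import *
def ld(n): return pickle.load(open(f"pics/{n}.pkl","rb")),cv2.imread(f"pics/{n}.png")
def blobs(m,lo=8):
    n,l,s,c=cv2.connectedComponentsWithStats(m.astype(np.uint8)); return [(l==i,s[i],c[i]) for i in range(1,n) if s[i,4]>=lo]
def pts(m): y,x=np.nonzero(m); return np.c_[x,y].astype(float)
def circ(ci,im,guess,z=.174,r=.036):
    hsv=cv2.cvtColor(im,cv2.COLOR_BGR2HSV); m=((hsv[...,2]>170)&(hsv[...,1]<50)).astype(np.uint8)
    m=cv2.morphologyEx(m,cv2.MORPH_CLOSE,np.ones((5,5),np.uint8))
    cs,_=cv2.findContours(m,cv2.RETR_LIST,cv2.CHAIN_APPROX_NONE)
    P=onplane(ci,np.vstack(cs).reshape(-1,2),z)[:,:2]; P=P[np.linalg.norm(P-guess,axis=1)<.05]
    best=(0,)
    for dx in np.arange(-.012,.0121,.0005):
        for dy in np.arange(-.012,.0121,.0005):
            c=guess+[dx,dy]; k=(abs(np.linalg.norm(P-c,axis=1)-r)<.001).sum()
            if k>best[0]: best=(k,c)
    c=best[1]; I=P[abs(np.linalg.norm(P-c,axis=1)-r)<.002]
    A=np.c_[2*I,np.ones(len(I))]; s=np.linalg.lstsq(A,(I**2).sum(1),rcond=None)[0]
    return s[:2],np.sqrt(s[2]+s[:2]@s[:2]),len(I)
def dial(n,guess=np.array([.503,.263])):
    ci,im=ld(n); hsv=cv2.cvtColor(im,cv2.COLOR_BGR2HSV)
    c,r,k=circ(ci,im,guess); 
    red=((hsv[...,0]<8)|(hsv[...,0]>172))&(hsv[...,1]>120)&(hsv[...,2]>90)
    R=[b for b in blobs(red,4) if np.linalg.norm(onplane(ci,b[2],.174)[0,:2]-c)<.04]
    rp=onplane(ci,max(R,key=lambda b:b[1][4])[2],.174)[0,:2]
    W=[b for b in blobs(hsv[...,2]>140,6) if np.linalg.norm(onplane(ci,b[2],.202)[0,:2]-c)<.017]
    b=max(W,key=lambda b:b[1][4]) if W else None
    print(n,"c",c.round(4),"r",r.round(4),k,"red",rp.round(4),"x axis deg",np.degrees(np.arctan2(*(c-rp)[::-1])).round(2))
    if b is not None:
        P=onplane(ci,pts(b[0]),.202)[:,:2]; d=np.linalg.svd(P-P.mean(0))[2][0]; d*=np.sign(d@(P.mean(0)-c))
        print("  pointer centroid",P.mean(0).round(4),"knob x axis deg",np.degrees(np.arctan2(*-d[::-1])).round(2),"via centre",np.degrees(np.arctan2(*(c-P.mean(0))[::-1])).round(2),"px",len(P))
    return ci,c
E
python3 - <<'E'
from meas import *
for n in("k1","k2","v1","v2"):
    try: dial(n)
    except Exception as e: print(n,e)
rays=[]
for n in("r1","r2","v2","v1"):
    ci,im=ld(n); hsv=cv2.cvtColor(im,cv2.COLOR_BGR2HSV)
    m=(abs(hsv[...,0].astype(int)-110)<10)&(hsv[...,1]>140)&(hsv[...,2]>120)
    B=[b for b in blobs(m,30) if np.linalg.norm(onplane(ci,b[2],.07)[0,:2]-[.551,.019])<.03]
    b=max(B,key=lambda b:b[1][4]); cn=cv2.findContours(b[0].astype(np.uint8),0,1)[0][0]
    rc=cv2.minAreaRect(np.vstack([c for c in [cn]])); q=onplane(ci,cv2.boxPoints(rc),.072)[:,:2]
    o,d=ray(ci,[rc[0]]); 
    if n[0]=="r": rays.append((o,d[0]))
    e=[q[1]-q[0],q[2]-q[1]]; e.sort(key=np.linalg.norm)
    print(n,"rect c",q.mean(0).round(4),"dims",[np.linalg.norm(v).round(4) for v in e],"long axis deg",np.degrees(np.arctan2(*e[1][::-1])).round(2)%180,b[1])
    print("  hsv vals",np.percentile(hsv[b[0]],[10,50,90],axis=0).astype(int).tolist())
print("blue tri",tri(rays))
E
```

```text
k1 c [0.5042 0.2681] r 0.0355 193 red [0.4845 0.244 ] x axis deg 50.82
  pointer centroid [0.5047 0.2568] knob x axis deg 93.96 via centre 92.82 px 69
k2 c [0.504  0.2681] r 0.0353 184 red [0.4844 0.244 ] x axis deg 50.9
  pointer centroid [0.5047 0.2568] knob x axis deg 93.72 via centre 93.29 px 72
v1 c [0.5035 0.2673] r 0.0357 105 red [0.4847 0.2448] x axis deg 50.08
  pointer centroid [0.5046 0.2567] knob x axis deg 96.29 via centre 96.0 px 24
v2 c [0.5033 0.2683] r 0.0355 87 red [0.4841 0.2436] x axis deg 52.16
  pointer centroid [0.5042 0.2572] knob x axis deg 95.73 via centre 94.56 px 18
r1 rect c [0.5509 0.021 ] dims [np.float64(0.0166), np.float64(0.0347)] long axis deg 50.47 [244 100  17  35 571]
  hsv vals [[110, 193, 198], [110, 199, 217], [111, 206, 223]]
r2 rect c [0.5503 0.021 ] dims [np.float64(0.0168), np.float64(0.036)] long axis deg 48.1 [327  98  19  36 557]
  hsv vals [[110, 179, 187], [110, 185, 205], [111, 194, 209]]
v2 rect c [0.5501 0.0211] dims [np.float64(0.0178), np.float64(0.0355)] long axis deg 48.16 [304 188  11  18 159]
  hsv vals [[110, 176, 182], [110, 196, 217], [111, 206, 225]]
v1 rect c [0.5497 0.0226] dims [np.float64(0.0175), np.float64(0.0345)] long axis deg 50.2 [209 228  18   9 144]
  hsv vals [[109, 168, 192], [109, 190, 227], [110, 203, 234]]
blue tri (array([0.55088014, 0.021061  , 0.07050587]), [np.float64(0.0002021433188098601), np.float64(0.00020214331880996316)])
```

```bash
python3 - <<'E'
from meas import *
c=np.array([.5041,.2681]); t=np.radians(51); R=np.array([[np.cos(t),-np.sin(t)],[np.sin(t),np.cos(t)]])
vis=[]
for n in("k1","k2","v2"):
    ci,im=ld(n); hsv=cv2.cvtColor(im,cv2.COLOR_BGR2HSV); w=(hsv[...,2]>150)&(hsv[...,1]<60)
    for m,s,ce in blobs(w,3):
        f=lambda z:(onplane(ci,pts(m),z)[:,:2]-c)@R+[0,.103]
        P=f(.015); mu=P.mean(0)
        if s[4]<4000 and abs(mu[0])<.045 and -.08<mu[1]<.08:
            d=np.linalg.svd(P-mu)[2][0] if s[4]>20 else [0,1]
            print(n,"base blob xy",mu.round(4),s[4],"ext",(P.max(0)-P.min(0)).round(4),"dir err deg",np.degrees(np.arctan(-d[0]/d[1])).round(2) if s[4]>20 else "")
        P=f(.17); mu=P.mean(0)
        if s[4]>300 and abs(mu[0])<.06 and mu[1]<-.07:
            print(n,"lamp top",P.min(0).round(4),P.max(0).round(4),s[4])
    # dark base front edge: sample along x at many y, z=.015
    g=cv2.cvtColor(im,cv2.COLOR_BGR2GRAY).astype(np.float32); E=[]
    for y in np.arange(-.05,.06,.004):
        xs=np.arange(-.06,.06,.0005); W=np.c_[xs,np.full_like(xs,y-.103)]@R.T+c
        uv=proj(ci,np.c_[W,np.full(len(W),.015)]).astype(np.float32); v=cv2.remap(g,uv[:,0],uv[:,1],cv2.INTER_LINEAR).ravel()
        d=np.gradient(cv2.GaussianBlur(v[None],(9,1),2).ravel()); a=xs<-.03;b=xs>.03
        E.append((y,xs[a][d[a].argmin()],xs[b][d[b].argmax()]))
    E=np.array(E)
    for k in(1,2):
        q=E[abs(E[:,k]-np.median(E[:,k]))<.003]; p=np.polyfit(q[:,0],q[:,k],1); print(n,"edge",k,"x at y=0",p[1].round(4),"slope deg",np.degrees(np.arctan(p[0])).round(2),len(q))
E
```

```text
k1 lamp top [-0.0326 -0.1373] [ 0.0368 -0.0766] 3076
k1 base blob xy [0.0423 0.008 ] 4 ext [0.0014 0.0028] dir err deg 
k1 base blob xy [0.0336 0.0495] 9 ext [0.0041 0.0029] dir err deg 
k1 base blob xy [ 0.0053 -0.0421] 6 ext [0.0014 0.0044] dir err deg 
k1 base blob xy [ 0.0039 -0.057 ] 30 ext [0.0086 0.0168] dir err deg -14.96
k1 base blob xy [-0.0034 -0.0186] 19 ext [0.0015 0.0204] dir err deg 
k1 base blob xy [-0.0022 -0.033 ] 4 ext [0.0014 0.0029] dir err deg 
k1 base blob xy [-0.0023 -0.0396] 4 ext [0.0014 0.0043] dir err deg 
k1 base blob xy [-0.0028 -0.0514] 8 ext [0.0001 0.0103] dir err deg 
k1 base blob xy [-0.0325  0.0488] 9 ext [0.0044 0.003 ] dir err deg 
k1 base blob xy [-0.0319 -0.0504] 14 ext [0.0044 0.0047] dir err deg 
k1 edge 1 x at y=0 -0.0393 slope deg -0.51 24
k1 edge 2 x at y=0 0.051 slope deg -2.27 4
k2 lamp top [-0.0405 -0.139 ] [ 0.0364 -0.0771] 3590
k2 base blob xy [0.0417 0.023 ] 28 ext [0.0013 0.0367] dir err deg -0.53
k2 base blob xy [0.0413 0.0767] 4 ext [0.0001 0.0042] dir err deg 
k2 base blob xy [0.0411 0.0647] 9 ext [0.0002 0.0113] dir err deg 
k2 
[... 440 characters left out ...]
0.0446  0.0441] 4 ext [0.0015 0.003 ] dir err deg 
k2 edge 1 x at y=0 -0.0394 slope deg -0.29 26
k2 edge 2 x at y=0 0.04 slope deg 0.09 13
v2 lamp top [-0.0553 -0.167 ] [ 0.0371 -0.0771] 1756
v2 base blob xy [0.0432 0.0727] 10 ext [0.0058 0.0118] dir err deg 
v2 base blob xy [0.0425 0.0292] 31 ext [0.0026 0.0516] dir err deg -0.58
v2 base blob xy [0.0333 0.0506] 8 ext [0.0039 0.0041] dir err deg 
v2 base blob xy [0.0006 0.0044] 321 ext [0.0121 0.1254] dir err deg 0.61
v2 base blob xy [-0.0324 -0.0499] 7 ext [0.004  0.0041] dir err deg 
v2 base blob xy [-0.0329  0.0503] 7 ext [0.004  0.0041] dir err deg 
v2 edge 1 x at y=0 -0.0398 slope deg -0.46 26
v2 edge 2 x at y=0 0.0405 slope deg -0.2 14
```

```bash
cat > turn.py <<'E'
from look import *
C=np.array([.5041,.2681]);YAW=51.15
def turn(a0,a1,z=.2045):
    "grip the knob with its x axis at a0 deg (world), turn to a1, release, rise"
    A=lambda a:down(np.radians(a-90))
    robot.move_ptp([*C,.29],A(a0)); robot.move_linear([*C,z],velocity=.08)
    robot.gripper_to(0.0); s=robot.get_state(); print("grip",s["opening"],s["grasp_force"],s["force"].round(1),s["moment"].round(2))
    for a in np.linspace(a0,a1,max(2,int(abs(a1-a0)/8)+1))[1:]: robot.move_ptp([*C,z],A(a))
    robot.pause(.3); s=robot.get_state(); print("turned",s["force"].round(1),s["moment"].round(2),s["opening"],np.degrees(np.arctan2(s["tool_rot"][1,1],s["tool_rot"][0,1]))+90)
    robot.gripper_to(.06); robot.move_linear([*C,.28],velocity=.15); robot.gripper_to(.094)
def check(n):
    R=down(np.radians(-40)); robot.move_ptp(np.array([*C,.28])-.075*R[:,0],R); look(n)
    from meas import dial; dial(n); print("t",robot.get_state()["time"])
E
python3 - <<'E'
from turn import *
robot.move_linear([.45,.15,.3],velocity=.25)
turn(93.8,YAW); check("k3")
E
```

```text
grip 0.012779898666105927 29.993164837360382 [-7.  -0.8  3.6] [-0.36  1.5   0.11]
turned [-8.8 -1.   5.7] [-0.35  1.83 -0.07] 0.012915789257034377 51.16553218232023
k3 c [0.5042 0.268 ] r 0.0355 193 red [0.4842 0.2432] x axis deg 51.08
  pointer centroid [0.4966 0.2592] knob x axis deg 51.03 via centre 49.11 px 75
t 16.8167
```

```bash
python3 - <<'E'
from turn import *
R=down(np.radians(49.3)); p=np.array([.5506,.0210])
robot.gripper_to(.07)
robot.move_ptp([*p,.17],R); robot.move_linear([*p,.052],velocity=.08)
s=robot.get_state(); print("pre",s["force"].round(1),s["ee_pos"].round(4))
robot.gripper_to(0.0); s=robot.get_state(); print("grip",s["opening"],s["grasp_force"],s["force"].round(1),s["moment"].round(2))
robot.move_linear([*p,.12],velocity=.06)
robot.move_linear([*p,.28],velocity=.15)
s=robot.get_state(); print("lift",s["opening"],s["grasp_force"],s["force"].round(1),s["time"])
ci,im=look("c1"); sc=robot.grab_frame("scene")[...,::-1]; sd=robot.grab_frame("side")[...,::-1]
cv2.imwrite("pics/c1b.png",np.hstack([im[150:,60:460],cv2.resize(sc[60:294,200:600-100],(400,312))[:234]]))
print(proj(ci,[*s["ee_pos"][:2],.3]))
E
```

```text
pre [-0.2  0.7 -0.8] [0.5509 0.0211 0.0524]
grip 0.03997232230926551 29.8755544424057 [ 1.3 -0.2  0.7] [-0.01  0.01 -0.  ]
lift 0.03974302832448494 29.876768589019775 [ 0.3 -0.6 -0.7] 23.9417
[[252.37172764 259.33983512]]
```

View pics/c1b.png

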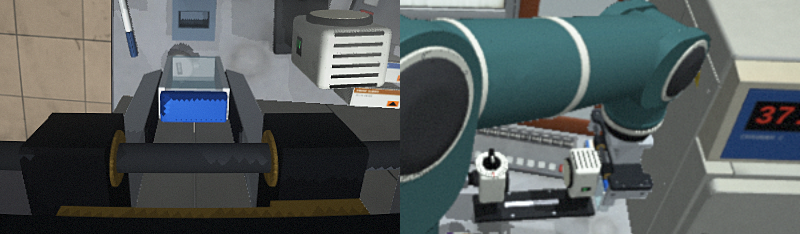

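The crop shows the cell held upright between the pads, with the blue cap centred at about (255,257) native. Next I measure its offset in the tool and carry it to the beam.

```bash
cat > hold.py <<'E'
from turn import *
from meas import blobs,pts,ld
def capcheck(n,s):
    ci,im=ld(n); hsv=cv2.cvtColor(im,cv2.COLOR_BGR2HSV); m=(abs(hsv[...,0].astype(int)-110)<12)&(hsv[...,1]>120)&(hsv[...,2]>40)
    zt=s["ee_pos"][2]+.020
    for b,st,c in blobs(m,150):
        if np.linalg.norm(c-proj(ci,[*s["ee_pos"][:2],zt])[0])>40: continue
        P=onplane(ci,pts(b),zt)-s["ee_pos"]; L=P@s["tool_rot"]
        print("cap in tool x(min,max)",np.percentile(L[:,0],[1,99]).round(4),"y",np.percentile(L[:,1],[1,99]).round(4),len(L))
        # upper/lower edge slopes
        E=[]; 
        for u in range(st[0]+4,st[0]+st[2]-4):
            v=np.nonzero(b[:,u])[0]
            if len(v): E.append((u,v[0],v[-1]))
        E=np.array(E)
        for k in(1,2):
            q=onplane(ci,E[:,[0,k]],zt)-s["ee_pos"]; q=q@s["tool_rot"]; p=np.polyfit(q[:,1],q[:,0],1); print(" edge tool x",np.median(q[:,0]).round(4),"slope deg",np.degrees(np.arctan(p[0])).round(2))
E
python3 - <<'E'
from hold import *
capcheck("c1",robot.get_state())
Ry=down(np.radians(YAW)); t=np.radians(YAW); B=C+np.array([[np.cos(t),-np.sin(t)],[np.sin(t),np.cos(t)]])@[.0003,-.103]; print(B)
robot.move_ptp([*B,.28],Ry); robot.move_linear([*B,.141],velocity=.08); 
look("h1"); s=robot.get_state(); capcheck("h1",s)
print(s["ee_pos"].round(4),s["tool_rot"].round(4).tolist(),s["opening"],s["force"].round(1),s["time"])
ims=[robot.grab_frame(n)[...,::-1] for n in("scene","side","wrist")]
for n,i in zip("sdw",ims): cv2.imwrite(f"pics/h_{n}.png",i)
cv2.imwrite("pics/h_all.png",np.vstack([np.hstack([cv2.resize(ims[0][110:260,230:430],(400,300)),cv2.resize(ims[1][130:280,180:380],(400,300))]),cv2.resize(ims[2][90:,:],(800,300*1+0))[:300]]))
E
```

```text
cap in tool x(min,max) [-0.0076  0.011 ] y [-0.0174  0.0178] 2078
 edge tool x 0.011 slope deg -0.96
 edge tool x -0.0076 slope deg -1.38
[0.58450364 0.20372342]
cap in tool x(min,max) [-0.008   0.0107] y [-0.0175  0.0179] 2105
 edge tool x 0.0107 slope deg -0.85
 edge tool x -0.008 slope deg -0.28
[0.5845 0.2038 0.1411] [[-0.7788, 0.6273, 0.0002], [0.6273, 0.7788, 0.0001], [-0.0001, 0.0002, -1.0]] 0.0401692118343653 [-0.7 -0.3 -0.9] 27.1917
```

View pics/h_all.png

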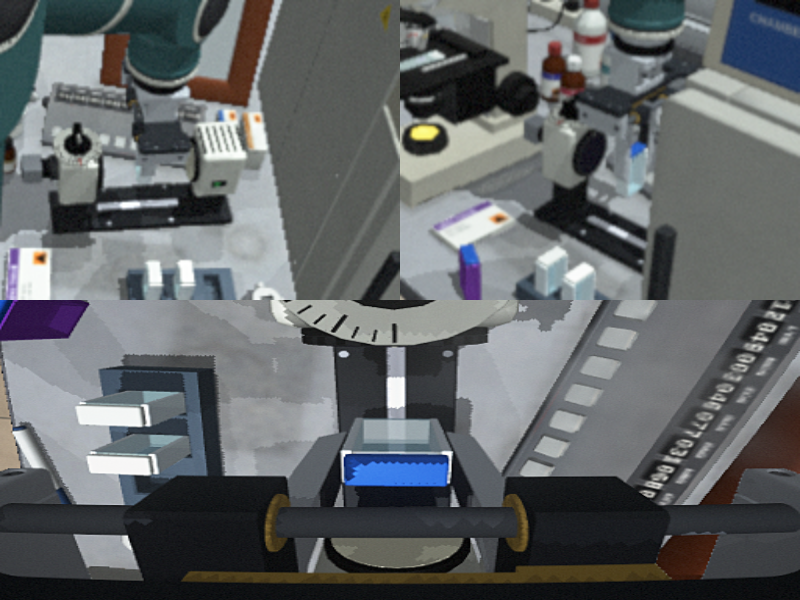

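The cell is held upright and central between the filters, in line with the base. The wrist view shows its cap within 1 mm of the tool axis, and the white-capped cells and bench items look undisturbed.

```bash
python3 -c "
from rig import robot
robot.pause(.3); print(robot.sign_off())"
```

```text
the job is handed in; nothing more can be done
None
```

The job is handed in: the knob was set to the red zero mark first (within about 0.2° by camera), and the blue-capped cell is held still and upright in the middle of the light path, about 1 mm off centre at most, after about 28 s of the 61 s allowed.

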